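# Clamp the intercom's battery module in its dock

### The job

Stand the blue battery module in the channel of the grey intercom dock and let go of it, then swing both orange ejector levers inward against it until each one feels firm and clamps the module down on the hidden contacts. Push the levers gently, without forcing them once they are firm, and leave the other things on the shelf where they are.

Things in the scene. Friction and masses are not known exactly. Their poses are not given: they have to be found in the camera images.
- dock: fixed grey plastic dock, base 64 (x) x 160 (y) x 5 mm, origin under its centre on the shelf, z up. An open-topped channel along its y axis takes the module's foot with 1.5 mm play on each side (x) and 1.75 mm at each end (y); straight walls reach 38 mm above the shelf, flared lips 47 mm. An orange ejector lever is hinged at each end.
- channel (a point): centre of the dock's channel, 22 mm above the shelf: two light spring risers (3 N each before they yield) first carry the module's underside here. The levers draw it from there onto a hidden contact strip, which lies 2 to 12 mm lower, differently on each dock, and whose sprung contacts yield 0.5 mm more (up to about 13 N on each side), then stop it.
- module: loose battery module, 0.2 kg, standing upright: a black foot 24 (x) x 90 (y) x 16 mm whose ends form the shoulders that the levers press on, with a blue block 24 x 40 x 50 mm centred on it, 66 mm high in all. Origin at the centre of its underside, z up. Either way round fits; in the dock its y lies along the dock's y.
- lever_left: orange lever at the dock's +y end; origin on its hinge, z axis up along its arm (74 mm to the knob's axis, 12 mm wide). It starts open, leaning outward 0.9 to 1.05 rad from upright, out of the module's way, and swings to at most 0.55 rad inward. A rounded nose, 22 mm long and 6 mm thick, points inward (0.15 rad off square to the arm) and meets the module's shoulder at about 0.3 rad outward.
- lever_right: the same lever, mirrored, at the dock's -y end. Levers stay where they are left. A level push at the knob needs 5 to 7 N to swing it from open, 3 to 4 N upright, 5 to 8 N as the contacts yield; then it is firm, somewhere from 0.2 rad outward to 0.45 rad inward, which cannot be seen. Pushed to 7 to 10 N it clamps well; 13 N crushes the module's shoulder.
- knob_left (a point): axis of the left lever's knob, a free-turning cross roller 14 mm in diameter and 18 mm long, 74 mm from the hinge: push here from the outside towards the dock's middle
- knob_right (a point): the same on the right lever. The forces given for the levers are level pushes at the knob in slow motion (30 mm/s or less); when the push stops the force drops by about 3 N or more as the hinge friction takes over, so feel for them while moving, in short steps
- hinge_left (a point): the left lever's hinge, 61 mm from the dock's centre along its +y and 33 mm above the shelf; the hinge axis runs along the dock's x
- hinge_right (a point): the right lever's hinge, 61 mm along the dock's -y, 33 mm above the shelf
- bowl: green ceramic egg-shaped bowl, 120 mm across, 66 mm high; bystander, origin at its underside, leave alone
- tin: small round aluminium screw-top tin, 54 mm across, 40 mm high; bystander, origin at its underside, leave alone
- disc_holder: flat black plastic parking disc holder, 110 x 150 x 7 mm; bystander, origin at its underside, leave alone
- key_a: brass key lying flat, 57 mm long, 4 mm thick; bystander, origin at its underside, leave alone
- key_b: second brass key, the same; bystander, origin at its underside, leave alone
- case: brown sunglasses case, 65 x 160 x 45 mm; bystander, origin at its underside, leave alone

How it is judged (in metres and radians):
On the way:
1. the module stands in the dock's channel, let go, with both levers still open (x of module in the frame of dock between -0.004 and 0.004 m and y of module in the frame of dock between -0.004 and 0.004 m and z of module in the frame of dock between 0.012 and 0.0235 m and angle between module's own z axis and vertical below 0.12 rad and angle between each of lever_left, lever_right's own z axis and vertical above 0.5 rad and contact force between the fingers and module below 0.3 N), for 0.2 s.
At the end, for the whole second after the job is handed in: the module stands level (within 0.06 rad) in the dock's channel, within 4 mm of its centre and at least 1 mm below where its risers first carry it, at rest, and each lever's nose still presses on it with more than 10 N (x of module in the frame of dock between -0.004 and 0.004 m and y of module in the frame of dock between -0.004 and 0.004 m and angle between module's own z axis and vertical below 0.06 rad and angle between the y axis of module and the y axis of dock, either way round below 0.08 rad and z of module in the frame of dock below 0.021 m and contact force between each of lever_left, lever_right and module above 10 N and linear speed of module below 0.01 m/s); the robot touches nothing.
It fails at once if the left lever crushes the module's shoulder (more than 42 N, reached by about 13 N at the knob) (contact force between lever_left and module above 42 N).
It fails at once if the right lever crushes the module's shoulder (more than 42 N, reached by about 13 N at the knob) (contact force between lever_right and module above 42 N).
It fails at once if the left lever is pushed with more than 25 N (contact force between the fingers and lever_left above 25 N).
It fails at once if the right lever is pushed with more than 25 N (contact force between the fingers and lever_right above 25 N).
It fails at once if a bystander is moved more than 20 mm (distance of any of bowl, tin, disc_holder, key_a, key_b, case from where it was at the start of the episode above 0.02 m).
It also fails if it takes over 72 s, if anything falls off the work surface, if the arm or the gripper's body presses on something with over 40 N, if the wrist force passes 120 N, or if a joint passes its speed limit or range.

### The arm

A 6-joint arm with a two-finger parallel gripper is mounted at the origin on the work surface. World frame = base frame: x ahead of the robot, y to its left, z up, the work surface at z = 0. Lengths are in mm, angles in degrees, forces in N, time in s.
With the tool pointing down it reaches from about 400 to 925 mm from the base axis. Payload 12.5 kg.
Tool frame: the origin (TCP) lies on the mounting face of the last link; the fingertips stand r.nose_length ahead of it and the grasp point (between the pads) lies 171 mm ahead of it (r.nose_length is the distance from the TCP to the fingertips, in mm); z points along the fingers, y is the line along which they close (so a half turn about z gives the same grasp; the last joint's range is limited). The gripper opens to 95 mm and grips with 3 to 60 N. Pads are 20 mm wide; open, the fingers measure 119 mm over their backs; the gripper's body (75 mm by 180 mm) begins 59 mm behind the grasp point.
Start: joints at [-71.196, 28.126, 89.318, -0, 62.55, -6.05], TCP at [262.72, -567.101, 404.761] pointing down, gripper open.
Joint ranges: [-177.58, 177.58], [-47.91, 125.51], [2.72, 160], [-65.01, 245.01], [3.68, 167.84], [-153.87, 153.87]. Speed limits (degrees/s): [127.2, 127.2, 159.86, 180, 180, 180].

### API

Orientations are given as a 3x3 rotation matrix whose columns are the frame's x, y, z axes.
In Python, from rig import r, viewer, regions_of, spot_point gives the robot as it stands.
- The arm moves only by the tool drive_tool, never from a script. Its argument "motion" is a list of rows, each a list of 7 numbers: the shift along the tool's x, y, z scaled (see below), then the turn, a rotation vector about the tool's x, y, z scaled (see below), then the opening, from 0 (shut) to 1 (fully open). A call has exactly 10 rows; each row shifts and turns the commanded pose from where the row before left it, along the tool's axes as they then stand; what a row does not reach is not made up. The controller multiplies each number of a shift by 3 cm and each number of a turn by 0.08 rad. A row lasts 1/8 s, in which the tool goes at most 62.5 mm and 10.7 degrees, less where a joint would pass 70% of its speed; a pose out of reach is approached as far as the arm can. A call with a number of a shift or a turn outside -1 to 1 is refused whole. A call with a gripper value outside its range is refused whole. The fingers move at their own pace and stop on an object; "newtons" is the grip in N (left out, the last holds). Time passes only in rows, so rows that do not move let the fingers close, or fill a call up. It gives the time, the measured TCP pose, the force, the opening and the grip force at its end, in the units of the state.
- r.state(): the state, without advancing time (a new reading comes with each control period).
- viewer.get_image(name): name is "side" or "top" or "wrist"; returns a dict with "color" (400x640x3 uint8, red, green, blue), "range_z" (400x640 float32, mm along the optical axis (not along the pixel's ray), 0 where there is no reading), "camera_matrix" (3x3 intrinsics, pixels), "T" (4x4, takes a point from camera to world coordinates). Camera axes: x right, y up, looking along -z (the intrinsics and any distortion apply to the point x, -y, -z); pixel columns grow to the right and rows downward; lengths in mm; the calibration is good to about 2 mm. A picture is of the moment at which its call begins.
- r.hand_in(): hands the job in; it is judged then, once.
Trained networks look in a picture, given as the dict that the camera call returned (one of the last four; its "shot" number tells which), for a name from the list of things; names that differ only in an ending like _2 or _b are one class to them, and where a whole thing is asked for, a point or a joint stands for the part that bears it (a point fixed in the world has none). Each returns a list of dicts, best first, with "score" (0 to 1); they miss things now and then, are a little off and sometimes report something else, mostly with a low value. They report only what shows in the picture. A call takes as long as a camera call.
- regions_of(name, picture): "pixels" (400x640 bool, what is visible of it) and "extent" ([left, top, right, bottom] in pixels, round what is visible of it).
- spot_point(name, picture): "position" ([row, column] in pixels: a listed point, or the origin of a listed thing).
The state is a dict: "t": time; "joints": joint angles; "qvel": joint speeds; "joint_efforts": joint torques, N m; "tool_pos": TCP position; "orientation": TCP orientation; "force": force on the tool from outside, world axes, zero at the start; "moment": the same for the moment, N m; "grip_width": finger opening in mm; "grasp_force": force on a finger pad.
Only numpy, scipy, OpenCV 4.12 (cv2) and the standard library are available. Lean on these libraries where they do the work, as an engineer would, in place of code of your own. Each camera call takes 0.05 s, during which the arm holds its last target. There are 200 camera calls.

## Working session

There is one attempt and no reset: what is moved stays moved. The work goes in short steps, Python scripts to look and compute and a tool call to move; the robot and the scene stay as the last step left them, time stands still between calls to the robot, and variables do not carry over. Pictures are saved under pics/ and viewed, at most 10 in all, crops included, and the job is handed in when it is done.

Besides the shell and the picture viewer there is one more tool, called by a JSON object that holds its "op" and its "data". drive_tool: Moves the arm, as the interface text tells. Shifts and turns lie within -1 to 1; 1 stands for 3 cm of shift or 0.08 rad of turn. Its arguments: {"type":"object","properties":{"motion":{"type":"array","items":{"type":"array","items":{"type":"number"}}},"newtons":{"type":"number"}},"required":["motion"]}

```bash
ls; mkdir -p pics; cat > h.py <<'E'
import numpy as np, cv2
from rig import r, viewer, regions_of, spot_point
def world(p,row,col,d=None,z=None):
    K=p["camera_matrix"];T=p["T"]
    a=np.array([(col-K[0,2])/K[0,0],-(row-K[1,2])/K[1,1],-1.])
    dw=T[:3,:3]@a;o=T[:3,3]
    if z is not None: d=(z-o[2])/dw[2]
    return o+dw*d
def ray(p,row,col):
    d=world(p,row,col,d=1)-p["T"][:3,3]
    return p["T"][:3,3],d/np.linalg.norm(d)
def tri(rays):
    A=np.zeros((3,3));b=np.zeros(3)
    for o,d in rays:
        M=np.eye(3)-np.outer(d,d);A+=M;b+=M@o
    x=np.linalg.solve(A,b)
    return x,[np.linalg.norm((np.eye(3)-np.outer(d,d))@(x-o)) for o,d in rays]
def cloud(p,mask):
    rr,cc=np.nonzero(mask&(p["range_z"]>0));K=p["camera_matrix"];d=p["range_z"][rr,cc]
    a=np.stack([(cc-K[0,2])/K[0,0],-(rr-K[1,2])/K[1,1],-np.ones(len(rr))])*d
    return (p["T"][:3,:3]@a).T+p["T"][:3,3]
E
python3 - <<'E'
from h import *
np.set_printoptions(precision=1,suppress=True)
print(r.state(),r.nose_length)
P={n:viewer.get_image(n) for n in("top","side","wrist")}
cv2.imwrite("pics/a.png",cv2.cvtColor(P["top"]["color"],4))
cv2.imwrite("pics/b.png",cv2.cvtColor(P["side"]["color"],4))
for n in["dock","channel","module","knob_left","knob_right","hinge_left","hinge_right","lever_left","bowl","tin","case","disc_holder","key_a"]:
  L=[]
  for c in P:
    for s in spot_point(n,P[c])[:2]:
      print(n,c,round(s["score"],2),np.round(s["position"],1))
    s=spot_point(n,P[c])
    if s and s[0]["score"]>.4: L.append(ray(P[c],*s[0]["position"]))
  if len(L)>1: print("   ",*tri(L))
for n in["module","dock"]:
  for c in P:
    g=regions_of(n,P[c])
    if g: q=cloud(P[c],g[0]["pixels"]);print(n,c,g[0]["score"],g[0]["extent"],len(q),np.percentile(q,[2,50,98],axis=0) if len(q) else'')
E
```

```text
pics
{'t': 0.0, 'joints': array([-71.2,  28.2,  89.3,  -0. ,  62.5,  -6.1]), 'qvel': array([ 0.1, -0.1,  0.1, -0. , -0.1, -0. ]), 'joint_efforts': array([ -0. , -61.3, -25.8,   0.1,   0. ,  -0. ]), 'tool_pos': array([ 262.7, -567.1,  404.2]), 'orientation': array([[ 0.9,  0.4, -0. ],
       [ 0.4, -0.9,  0. ],
       [ 0. , -0. , -1. ]]), 'force': array([-0.4,  0.3, -0.1]), 'moment': array([-0., -0.,  0.]), 'grasp_force': 0.0, 'grip_width': 94.8558107642151} 190.1
dock top 0.81 [231.3 264.7]
dock side 0.68 [286.4 311.8]
    [513.9 133.4  -7.1] [np.float64(0.04762515596992185), np.float64(0.047625155969787114)]
channel top 0.67 [234.3 261.2]
channel side 0.72 [281.6 314. ]
    [505.7 137.6  20.8] [np.float64(0.13510777816469066), np.float64(0.135107778164734)]
module top 0.55 [207.  387.2]
module side 0.77 [195.5 362.4]
    [ 565.4 -160.4    3.1] [np.float64(1.850528840012934), np.float64(1.8505288400129491)]
knob_left top 0.77 [252.9 206. ]
knob_left side 0.81 [324.9 295.8]
    [464.8 253.3  57.5] [np.float64(0.6307247372847088), np.float64(0.6307247372848042)]
knob_right top 0.65 [2
[... 1204 characters left out ...]
42), np.float64(3.09449557086455)]
key_a top 0.64 [168.7 310.7]
key_a top 0.63 [264.2 316.1]
key_a side 0.63 [224.8 290.5]
key_a side 0.61 [259.8 373.1]
    [660.6  19.9  -6.6] [np.float64(4.2058460919975635), np.float64(4.205846091997532)]
module top 0.87 [367.6, 199.4, 407.1, 212.0] 458 [[ 554.  -201.5    2.1]
 [ 564.7 -152.3   38. ]
 [ 578.4 -114.4   68.4]]
module side 0.37 [288.7, 215.4, 333.0, 325.4] 2555 [[459.5  33.2   0.1]
 [504.7 146.9  23.1]
 [554.5 255.4  79.5]]
dock top 0.7 [203.2, 242.5, 238.8, 257.4] 215 [[461.  191.5  38.2]
 [475.6 230.3  61.9]
 [490.  259.9  81.1]]
dock side 0.66 [288.2, 217.4, 336.9, 327.2] 2535 [[459.8  31.7   1.8]
 [505.6 146.4  23.2]
 [554.3 255.8  79.5]]
```

View pics/a.png

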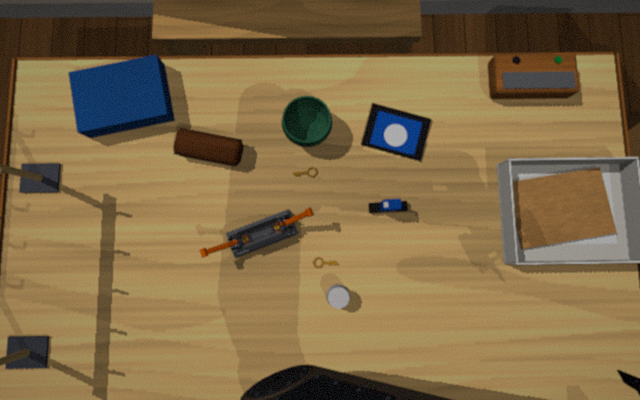

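View pics/b.png

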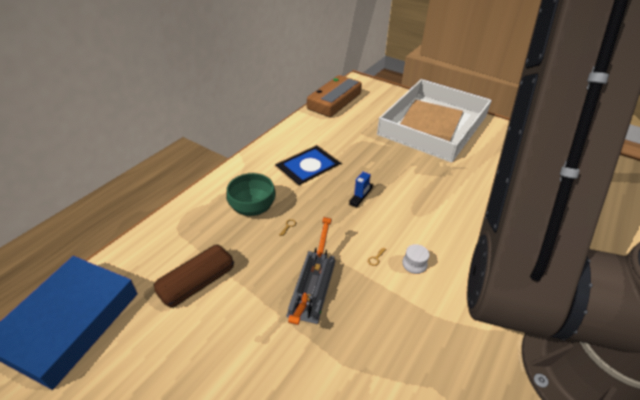

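The top view shows the dock at about (262,232), with its knobs at (205,252) and (310,212), and the module at (388,206). The side view agrees.

```bash
cat >> h.py <<'E'
np.set_printoptions(precision=3,suppress=True)
def to(target,yaw=None):
    """shift (units of 3cm) in tool axes from measured pose to a TCP target; yaw = wanted world angle of tool y (mod 180)"""
    s=r.state();R=s["orientation"]
    print("shift/30 tool axes:",R.T@(np.array(target)-s["tool_pos"])/30)
    a=np.degrees(np.arctan2(R[1,1],R[0,1]));print("tool y yaw",a,"z axis",R[:,2],"pos",s["tool_pos"],"j6",s["joints"][5])
    if yaw is not None:
        d=(yaw-a+90)%180-90;print("world turn deg",d,"-> tool z units",-np.radians(d)/.08)
E
python3 - <<'E'
from h import *
p=viewer.get_image("wrist")
s=r.state();T=np.eye(4);T[:3,:3]=s["orientation"];T[:3,3]=s["tool_pos"]
print(np.linalg.inv(T)@p["T"]);print(p["camera_matrix"])
to([565,-156,404])
q=viewer.get_image("top");g=regions_of("module",q)[0]
c=cloud(q,g["pixels"]);c=c[c[:,2]>8];print(cv2.minAreaRect(c[:,:2].astype(np.float32)),len(c))
E
```

```text
[[ 0.001  0.969  0.248 68.571]
 [ 1.    -0.001  0.001 -0.46 ]
 [ 0.001  0.248 -0.969 20.577]
 [ 0.     0.     0.     1.   ]]
[[344.775   0.    321.273]
 [  0.    344.775 194.922]
 [  0.      0.      1.   ]]
shift/30 tool axes: [14.902 -8.199  0.024]
tool y yaw -65.14558377270626 z axis [ 0. -0. -1.] pos [ 262.719 -567.099  404.758] j6 -6.050252479309807
((566.3063354492188, -158.2429962158203), (24.559946060180664, 88.82917022705078), 1.887712001800537) 432
```

```bash
cat >> h.py <<'E'
from scipy.spatial.transform import Rotation as Ro
def plan(target,yaw,n):
    """n even rows, moving straight in world while turning about tool z"""
    s=r.state();R=s["orientation"].copy();p=np.array(target)-s["tool_pos"]
    a=np.degrees(np.arctan2(R[1,1],R[0,1]));d=np.radians((yaw-a+90)%180-90)/n
    print("yaw",a,"turn/row",-d/.08)
    for i in range(n):
        print("[%s]"%",".join("%.2f"%v for v in [*(R.T@p/n/30),0,0,-d/.08]))
        R=R@Ro.from_rotvec([0,0,-d]).as_matrix()
E
python3 -c "
from h import *
plan([566.3,-158,345],1.9,20)"
```

```text
yaw -65.1446534261058 turn/row -0.731343717590027
[0.75,-0.41,0.10,0.00,0.00,-0.73]
[0.77,-0.36,0.10,0.00,0.00,-0.73]
[0.79,-0.32,0.10,0.00,0.00,-0.73]
[0.81,-0.27,0.10,0.00,0.00,-0.73]
[0.82,-0.22,0.10,0.00,0.00,-0.73]
[0.83,-0.17,0.10,0.00,0.00,-0.73]
[0.84,-0.12,0.10,0.00,0.00,-0.73]
[0.85,-0.08,0.10,0.00,0.00,-0.73]
[0.85,-0.03,0.10,0.00,0.00,-0.73]
[0.85,0.02,0.10,0.00,0.00,-0.73]
[0.85,0.07,0.10,0.00,0.00,-0.73]
[0.84,0.12,0.10,0.00,0.00,-0.73]
[0.83,0.17,0.10,0.00,0.00,-0.73]
[0.82,0.22,0.10,0.00,0.00,-0.73]
[0.81,0.27,0.10,0.00,0.00,-0.73]
[0.79,0.31,0.10,0.00,0.00,-0.73]
[0.77,0.36,0.10,0.00,0.00,-0.73]
[0.75,0.40,0.10,0.00,0.00,-0.73]
[0.72,0.45,0.10,0.00,0.00,-0.73]
[0.69,0.49,0.10,0.00,0.00,-0.73]
```

{"op": "drive_tool", "data": {"motion": [[0.75,-0.41,0.1,0,0,-0.73,1],[0.77,-0.36,0.1,0,0,-0.73,1],[0.79,-0.32,0.1,0,0,-0.73,1],[0.81,-0.27,0.1,0,0,-0.73,1],[0.82,-0.22,0.1,0,0,-0.73,1],[0.83,-0.17,0.1,0,0,-0.73,1],[0.84,-0.12,0.1,0,0,-0.73,1],[0.85,-0.08,0.1,0,0,-0.73,1],[0.85,-0.03,0.1,0,0,-0.73,1],[0.85,0.02,0.1,0,0,-0.73,1]]}}

```text
t: 5.75
tool_pos: [415.8, -360.0, 374.7]
orientation: [[0.521, 0.854, 0.0], [0.854, -0.521, -0.0], [-0.0, 0.0, -1.0]]
force: [0.5, 0.4, 0.0]
grip_width: 94.9
grasp_force: 0.0
```

{"op": "drive_tool", "data": {"motion": [[0.85,0.07,0.1,0,0,-0.73,1],[0.84,0.12,0.1,0,0,-0.73,1],[0.83,0.17,0.1,0,0,-0.73,1],[0.82,0.22,0.1,0,0,-0.73,1],[0.81,0.27,0.1,0,0,-0.73,1],[0.79,0.31,0.1,0,0,-0.73,1],[0.77,0.36,0.1,0,0,-0.73,1],[0.75,0.4,0.1,0,0,-0.73,1],[0.72,0.45,0.1,0,0,-0.73,1],[0.69,0.49,0.1,0,0,-0.73,1]]}}

```text
t: 7.0
tool_pos: [567.2, -155.3, 344.7]
orientation: [[-0.036, 0.999, 0.0], [0.999, 0.036, -0.0], [-0.0, 0.0, -1.0]]
force: [-0.4, 0.3, -0.3]
grip_width: 94.8
grasp_force: 0.0
```

```bash
cat >> h.py <<'E'
def modtop(p,lo,hi,name="module"):
    g=regions_of(name,p)
    m=g[0]["pixels"];c=cloud(p,m);print(name,"score",g[0]["score"],g[0]["extent"],"z pct",np.percentile(c[:,2],[1,25,50,75,99]))
    k=c[(c[:,2]>lo)&(c[:,2]<hi)];print("  slab",len(k),cv2.minAreaRect(k[:,:2].astype(np.float32)))
    return g[0]
E
python3 - <<'E'
from h import *
p=viewer.get_image("wrist")
cv2.imwrite("pics/c.png",cv2.cvtColor(p["color"],4))
modtop(p,5,80);modtop(p,60,75);modtop(p,10,22)
s=spot_point("module",p);print(s[0]);print(world(p,*s[0]["position"],z=0))
print(r.state())
E
```

```text
module score 0.86 [307.6, 137.9, 338.9, 232.7] z pct [ 8.507 15.755 64.257 65.358 66.707]
  slab 2703 ((566.7354125976562, -158.56185913085938), (23.815475463867188, 89.5715560913086), 2.7193057537078857)
module score 0.86 [307.6, 137.9, 338.9, 232.7] z pct [ 8.507 15.755 64.257 65.358 66.707]
  slab 1515 ((566.741455078125, -158.6896209716797), (23.815475463867188, 39.944305419921875), 2.7193057537078857)
module score 0.86 [307.6, 137.9, 338.9, 232.7] z pct [ 8.507 15.755 64.257 65.358 66.707]
  slab 926 ((566.6144409179688, -158.69662475585938), (22.890830993652344, 89.24640655517578), 2.4628357887268066)Traceback (most recent call last):
  File "<stdin>", line 5, in <module>
IndexError: list index out of range
```

View pics/c.png

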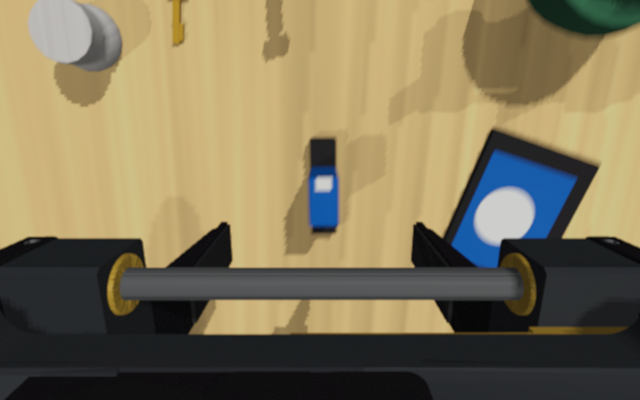

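Wrist view shows the module at about (323,185). Depth puts its centre at (566.7,-158.6), top at 66 mm, and size 24x90, as given. Next I descend and grip.

{"op": "drive_tool", "data": {"motion": [[-0.11,-0.02,0.5,0,0,-0.14,1],[0,0,0.7,0,0,0,1],[0,0,0.7,0,0,0,1],[0,0,0.7,0,0,0,1],[0,0,0.7,0,0,0,1],[0,0,0.5,0,0,0,1],[0,0,0.3,0,0,0,1],[0,0,0,0,0,0,0],[0,0,0,0,0,0,0],[0,0,0,0,0,0,0]], "newtons": 25}}

```text
t: 8.5
tool_pos: [566.5, -160.9, 222.4]
orientation: [[-0.042, 0.999, 0.001], [0.999, 0.042, -0.001], [-0.001, 0.001, -1.0]]
force: [-0.2, -0.3, 0.4]
grip_width: 70.2
grasp_force: 0.0
```

{"op": "drive_tool", "data": {"motion": [[0,0,0,0,0,0,0],[0,0,0,0,0,0,0],[0,0,-0.5,0,0,0,0],[0,0,-1,0,0,0,0],[0,0,-1,0,0,0,0],[0,0,-1,0,0,0,0],[0,0,-1,0,0,0,0],[0,0,-0.5,0,0,0,0],[0,0,0,0,0,0,0],[0,0,0,0,0,0,0]]}}

```text
t: 9.75
tool_pos: [566.2, -160.8, 370.8]
orientation: [[-0.042, 0.999, -0.001], [0.999, 0.042, 0.0], [0.001, -0.001, -1.0]]
force: [0.9, 0.3, -0.4]
grip_width: 0.5
grasp_force: 0.0
```

```bash
python3 - <<'E'
from h import *
p=viewer.get_image("wrist")
modtop(p,5,500)
plan([500,100,400],20,9)
E
```

```text
module score 0.7 [311.1, 129.5, 338.7, 221.8] z pct [-0.78  15.441 63.877 65.327 66.971]
  slab 2333 ((566.8124389648438, -158.60679626464844), (23.870071411132812, 89.66455078125), 2.124091148376465)
yaw 2.4142850256026027 turn/row -0.42628976058403484
[0.98,-0.20,-0.11,0.00,0.00,-0.43]
[0.98,-0.17,-0.11,0.00,0.00,-0.43]
[0.99,-0.14,-0.11,0.00,0.00,-0.43]
[0.99,-0.10,-0.11,0.00,0.00,-0.43]
[0.99,-0.07,-0.11,0.00,0.00,-0.43]
[1.00,-0.04,-0.11,0.00,0.00,-0.43]
[1.00,-0.00,-0.11,0.00,0.00,-0.43]
[1.00,0.03,-0.11,0.00,0.00,-0.43]
[0.99,0.07,-0.11,0.00,0.00,-0.43]
```

The lift began before the fingers had closed, and the module has not moved. I'll grip again with a smaller opening.

{"op": "drive_tool", "data": {"motion": [[0.07,0.02,0,0,0,0,0.47],[0,0,0.3,0,0,0,0.47],[0,0,0.5,0,0,0,0.47],[0,0,0.5,0,0,0,0.47],[0,0,0.5,0,0,0,0.47],[0,0,0.6,0,0,0,0.47],[0,0,0.7,0,0,0,0.47],[0,0,0.7,0,0,0,0.47],[0,0,0.7,0,0,0,0.47],[0,0,0.45,0,0,0,0.47]], "newtons": 25}}

```text
t: 11.1
tool_pos: [566.7, -158.7, 221.7]
orientation: [[-0.042, 0.999, -0.001], [0.999, 0.042, 0.0], [0.0, -0.001, -1.0]]
force: [-0.2, -0.6, 0.6]
grip_width: 44.6
grasp_force: 0.0
```

{"op": "drive_tool", "data": {"motion": [[0,0,0,0,0,0,0],[0,0,0,0,0,0,0],[0,0,0,0,0,0,0],[0,0,0,0,0,0,0],[0,0,0,0,0,0,0],[0,0,0,0,0,0,0],[0,0,0,0,0,0,0],[0,0,0,0,0,0,0],[0,0,0,0,0,0,0],[0,0,0,0,0,0,0]]}}

```text
t: 12.35
tool_pos: [567.1, -158.8, 223.9]
orientation: [[-0.042, 0.999, 0.001], [0.999, 0.042, -0.001], [-0.001, 0.001, -1.0]]
force: [0.5, 0.1, 5.8]
grip_width: 23.7
grasp_force: 25.0
```

Gripped at 23.7 mm width. I'll carry it to a viewpoint beside the dock.

```bash
python3 - <<'E'
from h import *
plan([545,40,455],19.3,10)
E
```

```text
yaw 2.42193106425089 turn/row -0.3682223428842466
[0.66,-0.04,-0.77,0.00,0.00,-0.37]
[0.67,-0.02,-0.77,0.00,0.00,-0.37]
[0.67,-0.01,-0.77,0.00,0.00,-0.37]
[0.67,0.01,-0.77,0.00,0.00,-0.37]
[0.67,0.03,-0.77,0.00,0.00,-0.37]
[0.66,0.05,-0.77,0.00,0.00,-0.37]
[0.66,0.07,-0.77,0.00,0.00,-0.37]
[0.66,0.09,-0.77,0.00,0.00,-0.37]
[0.66,0.11,-0.77,0.00,0.00,-0.37]
[0.65,0.13,-0.77,0.00,0.00,-0.37]
```

{"op": "drive_tool", "data": {"motion": [[0.2,0,-0.9,0,0,-0.37,0],[0.6,-0.02,-0.9,0,0,-0.37,0],[0.75,-0.01,-0.9,0,0,-0.37,0],[0.75,0.01,-0.9,0,0,-0.37,0],[0.75,0.03,-0.9,0,0,-0.37,0],[0.75,0.05,-0.8,0,0,-0.37,0],[0.75,0.07,-0.7,0,0,-0.37,0],[0.75,0.09,-0.6,0,0,-0.37,0],[0.7,0.11,-0.6,0,0,-0.37,0],[0.65,0.13,-0.5,0,0,-0.37,0]]}}

```text
t: 13.6
tool_pos: [543.1, 41.2, 454.8]
orientation: [[-0.333, 0.943, -0.0], [0.943, 0.333, -0.0], [0.0, -0.0, -1.0]]
force: [0.5, -0.5, -1.5]
grip_width: 23.9
grasp_force: 25.0
```

```bash
python3 - <<'E'
from h import *
s=r.state();print(s["tool_pos"],s["grip_width"],s["force"])
p=viewer.get_image("wrist")
cv2.imwrite("pics/d.png",cv2.cvtColor(p["color"],4))
np.savez("d.npz",color=p["color"],range_z=p["range_z"],camera_matrix=p["camera_matrix"],T=p["T"],tool=s["tool_pos"],R=s["orientation"])
for n,z in[("channel",22),("dock",0),("hinge_left",33),("hinge_right",33),("knob_left",76),("knob_right",76)]:
  q=spot_point(n,p)
  if q: print(n,q[0]["score"],q[0]["position"],world(p,*q[0]["position"],z=z))
g=regions_of("dock",p)
for k in g[:2]: print("dock",k["score"],k["extent"])
E
```

```text
[543.132  41.201 454.812] 23.86530062024071 [ 0.493 -0.502 -1.53 ]
channel 0.74 [227.1, 477.7] [753.75   34.176  22.   ]
dock 0.56 [76.7, 320.5] [505.972 139.63    0.   ]
hinge_left 0.74 [14.0, 322.5] [487.999 197.28   33.   ]
hinge_right 0.65 [128.7, 327.5] [533.357  86.513  33.   ]
knob_left 0.26 [79.6, 323.0] [511.556 132.103  76.   ]
knob_right 0.62 [15.8, 322.2] [491.615 186.001  76.   ]
dock 0.66 [293.8, 1.2, 349.7, 151.6]
```

View pics/d.png

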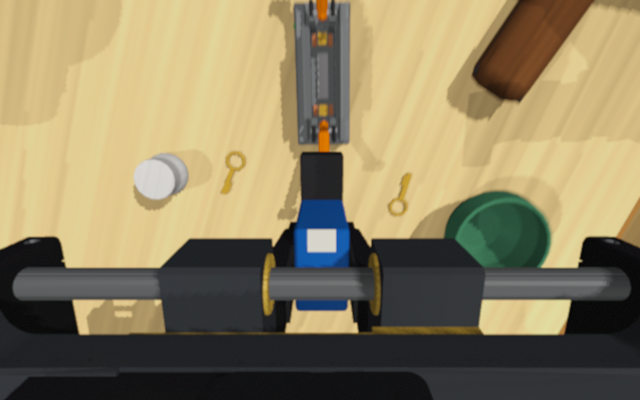

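Picture: the dock is at columns 294-350, rows 3-143. The module hangs straight in the gripper, with its foot end at rows 153-200.

```bash
python3 - <<'E'
from h import *
p=dict(np.load("d.npz"))
m=np.zeros((400,640),bool);m[0:150,285:360]=1
c=cloud(p,m)
for lo,hi in[(3,9),(34,41),(41,50)]:
  k=c[(c[:,2]>lo)&(c[:,2]<hi)];print(lo,hi,len(k),cv2.minAreaRect(k[:,:2].astype(np.float32)))
# yaw scan on lip points: fit side edges
k=c[(c[:,2]>36)&(c[:,2]<50)]
best=None
for a in np.arange(16,23,.1):
  t=np.radians(a);u=k[:,0]*np.cos(t)+k[:,1]*np.sin(t)
  h=np.histogram(u,bins=np.arange(u.min(),u.max()+1,1.0))[0]; e=(h**2).sum()
  if best is None or e>best[0]: best=(e,a)
print(best)
a=np.radians(best[1]);U=lambda c:(c[:,0]*np.cos(a)+c[:,1]*np.sin(a),-c[:,0]*np.sin(a)+c[:,1]*np.cos(a))
u,v=U(c);z=c[:,2]
u0,v0=np.median(u),np.median(v)
print("ref",u0,v0)
# cross-section heights: z map by u for mid v, and by v for mid u
s=abs(v-v0)<20
for x in np.arange(-36,37,2):
  w=s&(abs(u-u0-x)<1); print(int(x),np.round(np.percentile(z[w],[10,50,90]),1) if w.sum()>3 else '-',end='; ')
print()
s=abs(u-u0)<8
for x in np.arange(-84,85,3):
  w=s&(abs(v-v0-x)<1.5); print(int(x),np.round(np.percentile(z[w],[10,50,90]),1) if w.sum()>3 else '-',end='; ')
cv2.imwrite("pics/e.png",cv2.resize(cv2.cvtColor(p["color"][0:155,270:370],4),None,fx=4,fy=3.8,interpolation=cv2.INTER_CUBIC))
E
```

```text
3 9 2275 ((508.2488098144531, 139.50802612304688), (63.476810455322266, 159.10284423828125), 20.60660743713379)
34 41 1030 ((508.7573547363281, 139.2186279296875), (33.20757293701172, 147.14772033691406), 20.179122924804688)
41 50 1399 ((509.5527648925781, 136.0074920654297), (42.24861526489258, 151.8648223876953), 20.34687614440918)
(np.int64(162801), np.float64(19.700000000000053))
ref 525.2232616811274 -37.946408566890526
-36 [-1.4 -0.4  0.6]; -34 [-1.8 -0.7  0.3]; -32 [-1.7 -0.6  2.6]; -30 [2.7 3.5 5.2]; -28 [20.5 21.8 23.1]; -26 [21.1 22.5 23.3]; -24 [21.3 22.5 23.6]; -22 [21.6 22.3 23.2]; -20 [44.5 45.4 46.3]; -18 [44.1 45.5 46.8]; -16 [40.  42.2 44.2]; -14 [36.6 38.4 40. ]; -12 [ 3.5  5.  33.9]; -10 [3.4 4.4 5.4]; -8 [3.5 4.2 5. ]; -6 [3.3 4.8 5.9]; -4 [7.9 8.8 9.8]; -2 [7.9 8.9 9.8]; 0 [7.6 8.8 9.8]; 2 [7.7 8.7 9.8]; 4 [ 7.7  9.  10.1]; 6 [7.7 8.6 9.6]; 8 [3.3 4.1 5.3]; 10 [3.3 4.3 5.3]; 12 [3.6 4.6 5.5]; 14 [ 4.1  7.6 37.7]; 16 [38.  39.6 41. ]; 18 [41.4 42.8 44.6]; 20 [44.6 45.6 46.8]; 22 [44.3 45.1 46.2]; 24 [21.5 22.5 23.3]; 26 [21.3 22.4 23.3]; 28 [21.4 22.3 23.2]; 30 [2
[... 495 characters left out ...]
5.5 9.2]; -24 [4.8 8.  9.8]; -21 [4.2 8.5 9.5]; -18 [4.8 8.7 9.8]; -15 [4.9 8.6 9.5]; -12 [3.9 8.6 9.5]; -9 [4.7 8.2 9.6]; -6 [4.3 8.6 9.6]; -3 [4.2 8.5 9.5]; 0 [4.7 8.3 9.5]; 3 [4.5 8.4 9.4]; 6 [3.8 8.4 9.8]; 9 [4.2 8.4 9.7]; 12 [4.7 8.7 9.9]; 15 [4.3 8.7 9.7]; 18 [ 4.2  8.3 10. ]; 21 [4.7 8.5 9.7]; 24 [3.3 4.6 9.1]; 27 [3.6 4.5 5.1]; 30 [ 3.3  4.7 21.7]; 33 [ 4.1 16.1 21.9]; 36 [ 4.5 21.  22.4]; 39 [ 4.7 21.2 22.5]; 42 [ 4.5 20.8 22. ]; 45 [ 4.3  5.1 37.9]; 48 [ 3.8  5.2 50.6]; 51 [ 3.9  6.1 52.3]; 54 [ 3.6  5.  49.9]; 57 [ 3.6 33.  43.2]; 60 [ 3.8 36.4 39.4]; 63 [20.7 39.5 41.1]; 66 [40.5 41.7 42.9]; 69 [ 5.2 42.9 44.3]; 72 [4.4 5.2 5.5]; 75 [4.1 4.6 5.4]; 78 -; 81 [-0.8 -0.4  0.3]; 84 -;
```

View pics/e.png

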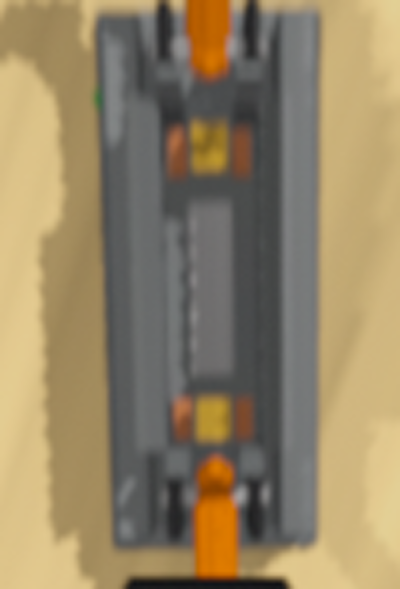

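Crop: channel seen from above, risers (yellow) at rows 148 and 418, noses at rows 70 and 465 on the centreline. I'll refine yaw and centre with line fits.

```bash
python3 - <<'E'
from h import *
p=dict(np.load("d.npz"))
m=np.zeros((400,640),bool);m[0:150,285:360]=1
c=cloud(p,m);a=np.radians(19.7)
u=c[:,0]*np.cos(a)+c[:,1]*np.sin(a)-526;v=-c[:,0]*np.sin(a)+c[:,1]*np.cos(a)+39;z=c[:,2]
def fit(sel,f,nm):
  V=[];X=[]
  for b in np.arange(-66,64,3):
    w=sel&(abs(v-b)<1.5)
    if w.sum()>2: V.append(b);X.append(f(u[w]))
  k=np.polyfit(V,X,1);q=np.abs(np.polyval(k,V)-X);ok=q<2*np.median(q)+.2
  k=np.polyfit(np.array(V)[ok],np.array(X)[ok],1);print(nm,"u0",k[1],"slope deg",np.degrees(k[0]))
for nm,lo,hi in[("lip",42,50),("ledge",19,25),("base",2.5,50),]:
  s=(z>lo)&(z<hi)
  fit(s&(u<-10),np.min,nm+" L");fit(s&(u>10),np.max,nm+" R")
s=(z>36)&(z<50)
fit(s&(u<-9),np.max,"inner L");fit(s&(u>9),np.min,"inner R")
for nm,lo,hi,uu in[("base",2.5,8,(7,32)),("wall",42,50,(16,22)),("ledge",19,25,(24,30)),("riser",18,24,(-4,4))]:
  s=(z>lo)&(z<hi)&(abs(u)<uu[1])&((abs(u)>uu[0]) if uu[0]>0 else True)
  print(nm,"v ends",np.percentile(v[s],[0.3,99.7]), "mid",np.mean(np.percentile(v[s],[0.3,99.7])))
s=(z>18)&(z<24)&(abs(u)<4)
print("riser v",np.percentile(v[s&(v<0)],[2,50,98]),np.percentile(v[s&(v>0)],[2,50,98]))
# held module in the same picture
m=np.zeros((400,640),bool);m[150:205,296:350]=1
k=cloud(p,m);k=k[(k[:,2]>225)&(k[:,2]<256)];loc=(k-p["tool"])@p["R"]
print("foot in tool: z",np.percentile(loc[:,2],[2,50,98]),"x max",np.percentile(loc[:,0],[95,99,100]),"y",np.percentile(loc[:,1],[.5,50,99.5]))
print(cv2.minAreaRect(loc[:,:2].astype(np.float32)))
m[:]=0;m[200:262,290:355]=1
k=cloud(p,m);loc=(k-p["tool"])@p["R"];loc=loc[(loc[:,2]>150)&(loc[:,2]<168)]
print("top of block: z",np.median(loc[:,2]),cv2.minAreaRect(loc[:,:2].astype(np.float32)),len(loc))
E
```

```text
lip L u0 -21.059260907682912 slope deg -0.6387820058744403
lip R u0 20.59881541012243 slope deg -0.6237763137151179
ledge L u0 -29.053509110064883 slope deg -0.5737440747577187
ledge R u0 28.73614977390616 slope deg -0.8964209208237679
base L u0 -31.533494871558915 slope deg -0.7106246912086238
base R u0 31.231353532283492 slope deg -0.9310658282099172
inner L u0 -13.094696520981977 slope deg -0.8872326046253137
inner R u0 13.361866861371704 slope deg -2.0426645398742695
base v ends [-80.397  78.433] mid -0.9816344124597052
wall v ends [-48.019  45.484] mid -1.2674259371825478
ledge v ends [-74.423  73.187] mid -0.6180543938815646
riser v ends [-45.427  42.991] mid -1.2178148862853782
riser v [-45.425 -39.747 -34.109] [31.554 37.656 42.901]
foot in tool: z [200.69  208.505 217.005] x max [44.956 45.123 45.249] y [-12.552  -0.465  11.203]
((31.87151336669922, -0.6824455261230469), (26.73727035522461, 24.11375617980957), 0.23683767020702362)
top of block: z 158.60194072364754 ((12.37633228302002, -0.45789051055908203), (28.956323623657227, 16.14418601989746), 88.91136932373047) 2395
```

```bash
python3 - <<'E'
from h import *
plan([509.2,139.6,345],20.4,10)
E
```

```text
yaw 19.3286327413178 turn/row -0.023373607702587774
[0.35,0.00,0.36,0.00,0.00,-0.02]
[0.35,0.00,0.36,0.00,0.00,-0.02]
[0.35,0.00,0.36,0.00,0.00,-0.02]
[0.35,0.00,0.36,0.00,0.00,-0.02]
[0.35,0.01,0.36,0.00,0.00,-0.02]
[0.35,0.01,0.36,0.00,0.00,-0.02]
[0.35,0.01,0.36,0.00,0.00,-0.02]
[0.35,0.01,0.36,0.00,0.00,-0.02]
[0.35,0.01,0.36,0.00,0.00,-0.02]
[0.35,0.01,0.36,0.00,0.00,-0.02]
```

{"op": "drive_tool", "data": {"motion": [[0.5,0.0,0,0,0,-0.03,0],[0.7,0.0,0,0,0,-0.03,0],[0.7,0.0,0.2,0,0,-0.03,0],[0.7,0.01,0.4,0,0,-0.03,0],[0.5,0.01,0.5,0,0,-0.03,0],[0.3,0.02,0.7,0,0,-0.03,0],[0.1,0.02,0.7,0,0,-0.03,0],[0,0,0.7,0,0,-0.02,0],[0,0,0.4,0,0,0,0],[0,0,0,0,0,0,0]]}}

```text
t: 15.25
tool_pos: [509.6, 140.1, 345.6]
orientation: [[-0.349, 0.937, -0.001], [0.937, 0.349, -0.0], [0.0, -0.001, -1.0]]
force: [0.4, -0.4, -1.5]
grip_width: 23.8
grasp_force: 25.0
```

```bash
python3 - <<'E'
from h import *
to([509.2,139.6,274],20.4);print(r.state()["force"],r.state()["grip_width"])
E
```

```text
shift/30 tool axes: [-0.01  -0.016  2.385]
tool y yaw 20.440667225225493 z axis [-0.001 -0.    -1.   ] pos [509.64  140.078 345.55 ] j6 -12.228212894063457
world turn deg -0.04066722522549071 -> tool z units 0.008872212222936328
[ 0.364 -0.443 -1.456] 23.807017993584473
```

{"op": "drive_tool", "data": {"motion": [[-0.01,-0.016,0.3,0,0,0,0],[0,0,0.6,0,0,0,0],[0,0,0.6,0,0,0,0],[0,0,0.4,0,0,0,0],[0,0,0.3,0,0,0,0],[0,0,0.2,0,0,0,0],[0,0,0.15,0,0,0,0],[0,0,0.1,0,0,0,0],[0,0,0.1,0,0,0,0],[0,0,0,0,0,0,0]]}}

```text
t: 16.5
tool_pos: [509.4, 139.4, 263.6]
orientation: [[-0.349, 0.937, -0.0], [0.937, 0.349, -0.0], [-0.0, -0.0, -1.0]]
force: [-0.1, -1.0, -0.9]
grip_width: 23.6
grasp_force: 25.0
```

{"op": "drive_tool", "data": {"motion": [[0,0,0.06,0,0,0,0],[0,0,0.06,0,0,0,0],[0,0,0.06,0,0,0,0],[0,0,0.06,0,0,0,0],[0,0,0.06,0,0,0,0],[0,0,0.06,0,0,0,0],[0,0,0.06,0,0,0,0],[0,0,0.06,0,0,0,0],[0,0,0.05,0,0,0,0],[0,0,0,0,0,0,0]]}}

```text
t: 17.75
tool_pos: [509.4, 139.4, 247.7]
orientation: [[-0.349, 0.937, -0.0], [0.937, 0.349, -0.0], [-0.0, -0.0, -1.0]]
force: [0.4, -0.6, -2.2]
grip_width: 24.0
grasp_force: 25.0
```

{"op": "drive_tool", "data": {"motion": [[0,0,0.02,0,0,0,0.55],[0,0,0,0,0,0,0.55],[0,0,0,0,0,0,0.55],[0,0,0,0,0,0,0.55],[0,0,0,0,0,0,0.55],[0,0,0,0,0,0,0.55],[0,0,-0.5,0,0,0,0.55],[0,0,-0.9,0,0,0,0.55],[0,0,-1,0,0,0,0.55],[0,0,-1,0,0,0,0.55]]}}

```text
t: 19.0
tool_pos: [509.2, 139.4, 351.2]
orientation: [[-0.349, 0.937, 0.001], [0.937, 0.349, 0.0], [-0.0, 0.001, -1.0]]
force: [-0.3, -0.2, 0.0]
grip_width: 52.2
grasp_force: 0.0
```

```bash
python3 - <<'E'
from h import *
p=viewer.get_image("wrist");print(r.state()["t"])
g=modtop(p,80,95)
c=cloud(p,g["pixels"]);k=c[(c[:,2]>30)&(c[:,2]<45)];print("foot",len(k),cv2.minAreaRect(k[:,:2].astype(np.float32)),np.median(k[:,2]))
cv2.imwrite("pics/f.png",cv2.cvtColor(p["color"],4))
q=viewer.get_image("side")
for n in["knob_left","knob_right"]:
  for s in spot_point(n,p)[:1]: print(n,s, world(p,*s["position"],z=77))
m=np.zeros((400,640),bool);m[0:400,280:370]=1
hsv=cv2.cvtColor(p["color"],cv2.COLOR_RGB2HSV);o=cv2.inRange(hsv,(5,150,90),(18,255,255))>0
a=np.radians(20.4)
for pic in(p,q):
  o=cv2.inRange(cv2.cvtColor(pic["color"],cv2.COLOR_RGB2HSV),(4,150,80),(18,255,255))>0
  c=cloud(pic,o);c=c[(abs(c[:,0]-508)<80)&(abs(c[:,1]-139)<150)&(c[:,2]>10)]
  u=(c[:,0]-508.6)*np.cos(a)+(c[:,1]-139.5)*np.sin(a);v=-(c[:,0]-508.6)*np.sin(a)+(c[:,1]-139.5)*np.cos(a)
  for s in(v>60,v<-60):
    if s.sum()>5:
      e=np.abs(v[s])>np.percentile(np.abs(v[s]),85)
      print("lever",s.sum(),"v range",v[s].min(),v[s].max(),"zmax",c[s,2].max(),"u end",np.percentile(u[s][e],[5,50,95]))
E
```

```text
19.05
module score 0.94 [305.6, 134.1, 337.1, 233.5] z pct [34.885 37.679 86.157 87.317 88.807]
  slab 1699 ((508.0338439941406, 139.6594696044922), (23.749595642089844, 39.38637161254883), 20.152116775512695)
foot 1097 ((507.9378356933594, 139.1966094970703), (23.6342830657959, 90.10739135742188), 20.774890899658203) 37.3025211983645
knob_left {'position': [25.6, 320.3], 'score': 0.69} [464.875 254.158  77.   ]
knob_right {'position': [337.2, 321.3], 'score': 0.91} [550.219  27.367  77.   ]
lever 1792 v range 60.001347083177514 129.02935349508365 zmax 81.64678109808023 u end [-7.236  0.794  8.783]
lever 558 v range -115.33766321636197 -61.11352339360138 zmax 76.88850861835135 u end [-5.325 -0.342  4.645]
lever 202 v range 60.092782543837636 129.39413786305886 zmax 82.54506198009472 u end [-6.551  2.231  9.519]
lever 141 v range -122.840207417738 -64.82795826642973 zmax 84.17949166880749 u end [1.989 4.463 8.393]
```

View pics/f.png

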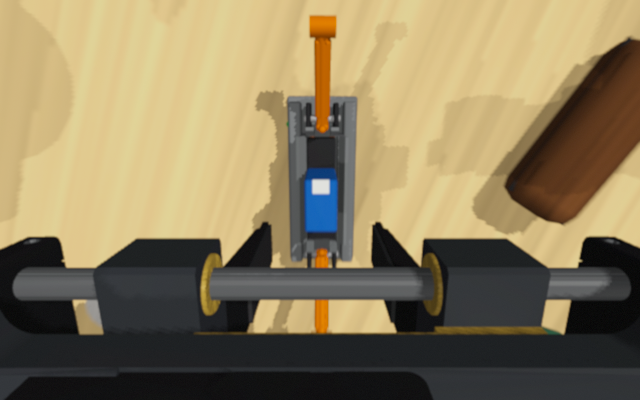

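The picture shows the module upright in the channel (block at (321,200)). Depth puts its centre at (508,139.3), foot top at 37.5 mm, so its underside is at about 21.5 mm. It has been let go and both levers are open. Next I go outside the left knob.

{"op": "drive_tool", "data": {"motion": [[0.6,0,0,0,0,0,0],[1,0,0,0,0,0,0],[1,0,0,0,0,0,0],[1,0,0,0,0,0,0],[0.9,0,0.1,0,0,0,0],[0.5,-0.03,0.5,0,0,0,0],[0.05,0,0.8,0,0,0,0],[0,0,0.8,0,0,0,0],[0,0,0.6,0,0,0,0],[0,0,0.3,0,0,0,0]], "newtons": 20}}

```text
t: 20.5
tool_pos: [455.2, 281.0, 254.3]
orientation: [[-0.349, 0.937, -0.002], [0.937, 0.349, -0.001], [-0.0, -0.003, -1.0]]
force: [-0.8, 0.1, 0.1]
grip_width: 0.6
grasp_force: 0.0
```

```bash
cat >> h.py <<'E'
def dk():
    s=r.state();a=np.radians(20.4);d=s["tool_pos"]-[508.1,139.4,0];ex=np.array([np.cos(a),np.sin(a),0]);ey=np.array([-np.sin(a),np.cos(a),0])
    print("t %.2f u %.2f v %.2f tipz %.1f | Fu %.2f Fv %.2f Fz %.2f"%(s["t"],d@ex,d@ey,d[2]-190.1,s["force"]@ex,s["force"]@ey,s["force"][2]))
E
python3 -c "
from h import *
dk()"
```

```text
t 20.50 u -0.19 v 151.18 tipz 64.2 | Fu -0.68 Fv 0.41 Fz 0.07
```

{"op": "drive_tool", "data": {"motion": [[-0.12,0,0,0,0,0,0],[-0.12,0,0,0,0,0,0],[-0.12,0,0,0,0,0,0],[-0.12,0,0,0,0,0,0],[-0.1,0,-0.1,0,0,0,0],[-0.1,0,-0.12,0,0,0,0],[-0.1,0,-0.12,0,0,0,0],[-0.1,0,-0.1,0,0,0,0],[-0.1,0,-0.1,0,0,0,0],[-0.1,0,-0.1,0,0,0,0]]}}

```text
t: 21.75
tool_pos: [467.1, 250.5, 275.6]
orientation: [[-0.349, 0.937, 0.0], [0.937, 0.349, 0.0], [-0.0, 0.0, -1.0]]
force: [-1.1, 5.0, 0.4]
grip_width: 0.7
grasp_force: 2.1
```

```bash
python3 -c "
from h import *
dk()"
```

```text
t 21.75 u 0.26 v 118.41 tipz 85.5 | Fu 0.70 Fv 5.04 Fz 0.44
```

{"op": "drive_tool", "data": {"motion": [[-0.05,0,-0.02,0,0,0,0],[-0.05,0,-0.02,0,0,0,0],[-0.05,0,-0.02,0,0,0,0],[-0.05,0,-0.02,0,0,0,0],[-0.05,0,-0.02,0,0,0,0],[-0.05,0,-0.02,0,0,0,0],[-0.05,0,-0.02,0,0,0,0],[-0.05,0,-0.02,0,0,0,0],[-0.05,0,-0.02,0,0,0,0],[-0.05,0,-0.02,0,0,0,0]]}}

```text
t: 23.0
tool_pos: [472.2, 236.5, 281.4]
orientation: [[-0.349, 0.937, -0.0], [0.937, 0.349, -0.0], [-0.0, -0.0, -1.0]]
force: [-0.9, 3.1, -0.7]
grip_width: 0.5
grasp_force: 1.8
```

```bash
python3 -c "
from h import *
dk()"
```

```text
t 23.00 u 0.21 v 103.52 tipz 91.3 | Fu 0.28 Fv 3.19 Fz -0.71
```

{"op": "drive_tool", "data": {"motion": [[-0.03,0,-0.01,0,0,0,0],[-0.03,0,-0.01,0,0,0,0],[-0.03,0,-0.01,0,0,0,0],[-0.03,0,-0.01,0,0,0,0],[-0.02,0,-0.01,0,0,0,0],[-0.02,0,-0.01,0,0,0,0],[-0.02,0,-0.01,0,0,0,0],[-0.02,0,-0.01,0,0,0,0],[-0.02,0,-0.01,0,0,0,0],[-0.02,0,0,0,0,0,0]]}}

```text
t: 24.25
tool_pos: [474.7, 229.8, 284.1]
orientation: [[-0.349, 0.937, 0.0], [0.937, 0.349, -0.0], [-0.0, 0.0, -1.0]]
force: [-1.0, 4.0, 1.2]
grip_width: 0.3
grasp_force: 2.2
```

{"op": "drive_tool", "data": {"motion": [[-0.01,0,-0.002,0,0,0,0],[-0.01,0,-0.002,0,0,0,0],[-0.01,0,-0.002,0,0,0,0],[-0.01,0,-0.002,0,0,0,0],[-0.01,0,-0.002,0,0,0,0],[-0.01,0,-0.002,0,0,0,0],[-0.01,0,-0.002,0,0,0,0],[-0.01,0,-0.002,0,0,0,0],[-0.01,0,-0.002,0,0,0,0],[-0.01,0,-0.002,0,0,0,0]]}}

```text
t: 25.5
tool_pos: [475.8, 227.0, 284.7]
orientation: [[-0.349, 0.937, -0.0], [0.937, 0.349, -0.0], [-0.0, -0.0, -1.0]]
force: [-1.0, 4.4, 0.5]
grip_width: 0.6
grasp_force: 2.2
```

{"op": "drive_tool", "data": {"motion": [[-0.01,0,-0.002,0,0,0,0],[-0.01,0,-0.002,0,0,0,0],[-0.01,0,-0.002,0,0,0,0],[-0.01,0,-0.002,0,0,0,0],[-0.01,0,-0.002,0,0,0,0],[-0.01,0,-0.002,0,0,0,0],[-0.01,0,-0.002,0,0,0,0],[-0.01,0,-0.002,0,0,0,0],[-0.01,0,-0.002,0,0,0,0],[-0.01,0,-0.002,0,0,0,0]]}}

```text
t: 26.75
tool_pos: [476.8, 224.2, 285.3]
orientation: [[-0.349, 0.937, 0.0], [0.937, 0.349, -0.0], [-0.0, -0.0, -1.0]]
force: [-0.8, 4.3, -1.0]
grip_width: 0.3
grasp_force: 2.2
```

{"op": "drive_tool", "data": {"motion": [[-0.012,0,-0.002,0,0,0,0],[-0.012,0,-0.002,0,0,0,0],[-0.012,0,-0.002,0,0,0,0],[-0.012,0,-0.002,0,0,0,0],[-0.012,0,-0.002,0,0,0,0],[-0.012,0,-0.002,0,0,0,0],[-0.012,0,-0.002,0,0,0,0],[-0.012,0,-0.002,0,0,0,0],[-0.012,0,-0.002,0,0,0,0],[-0.012,0,-0.002,0,0,0,0]]}}

```text
t: 28.0
tool_pos: [478.1, 220.9, 285.9]
orientation: [[-0.349, 0.937, 0.0], [0.937, 0.349, -0.0], [-0.0, 0.0, -1.0]]
force: [-0.4, 5.2, -0.5]
grip_width: 0.5
grasp_force: 2.1
```

{"op": "drive_tool", "data": {"motion": [[-0.008,0,0,0,0,0,0],[-0.008,0,0,0,0,0,0],[-0.008,0,0,0,0,0,0],[-0.008,0,0,0,0,0,0],[-0.008,0,0,0,0,0,0],[-0.008,0,0,0,0,0,0],[-0.008,0,0,0,0,0,0],[-0.008,0,0,0,0,0,0],[-0.008,0,0,0,0,0,0],[-0.008,0,0,0,0,0,0]]}}

```text
t: 29.25
tool_pos: [478.9, 218.6, 285.9]
orientation: [[-0.349, 0.937, 0.0], [0.937, 0.349, -0.0], [-0.0, 0.0, -1.0]]
force: [-1.4, 3.9, -0.5]
grip_width: 0.6
grasp_force: 2.2
```

{"op": "drive_tool", "data": {"motion": [[-0.012,0,0,0,0,0,0],[-0.012,0,0,0,0,0,0],[-0.012,0,0,0,0,0,0],[-0.012,0,0,0,0,0,0],[-0.012,0,0,0,0,0,0],[-0.012,0,0,0,0,0,0],[-0.012,0,0,0,0,0,0],[-0.012,0,0,0,0,0,0],[-0.012,0,0,0,0,0,0],[-0.012,0,0,0,0,0,0]]}}

```text
t: 30.5
tool_pos: [480.2, 215.2, 285.9]
orientation: [[-0.349, 0.937, 0.0], [0.937, 0.349, -0.0], [-0.0, -0.0, -1.0]]
force: [-1.1, 3.8, 0.1]
grip_width: 0.3
grasp_force: 2.1
```

{"op": "drive_tool", "data": {"motion": [[-0.012,0,0,0,0,0,0],[-0.012,0,0,0,0,0,0],[-0.012,0,0,0,0,0,0],[-0.012,0,0,0,0,0,0],[-0.012,0,0,0,0,0,0],[-0.012,0,0,0,0,0,0],[-0.012,0,0,0,0,0,0],[-0.012,0,0,0,0,0,0],[-0.012,0,0,0,0,0,0],[-0.012,0,0,0,0,0,0]]}}

```text
t: 31.75
tool_pos: [481.4, 211.8, 285.9]
orientation: [[-0.349, 0.937, -0.0], [0.937, 0.349, -0.0], [-0.0, -0.0, -1.0]]
force: [-1.1, 3.5, 1.0]
grip_width: 0.3
grasp_force: 2.1
```

{"op": "drive_tool", "data": {"motion": [[-0.013,0,0,0,0,0,0],[-0.013,0,0,0,0,0,0],[-0.013,0,0,0,0,0,0],[-0.013,0,0,0,0,0,0],[-0.013,0,0,0,0,0,0],[-0.013,0,0,0,0,0,0],[-0.013,0,0,0,0,0,0],[-0.013,0,0,0,0,0,0],[-0.013,0,0,0,0,0,0],[-0.013,0,0,0,0,0,0]]}}

```text
t: 33.0
tool_pos: [482.8, 208.2, 285.9]
orientation: [[-0.349, 0.937, -0.0], [0.937, 0.349, -0.0], [-0.0, -0.0, -1.0]]
force: [-1.4, 3.5, 0.0]
grip_width: 0.3
grasp_force: 2.1
```

{"op": "drive_tool", "data": {"motion": [[-0.013,0,0,0,0,0,0],[-0.013,0,0,0,0,0,0],[-0.013,0,0,0,0,0,0],[-0.013,0,0,0,0,0,0],[-0.013,0,0,0,0,0,0],[-0.013,0,0,0,0,0,0],[-0.012,0,0,0,0,0,0],[-0.012,0,0,0,0,0,0],[-0.012,0,0,0,0,0,0],[-0.012,0,0,0,0,0,0]]}}

```text
t: 34.25
tool_pos: [484.1, 204.7, 285.9]
orientation: [[-0.349, 0.937, -0.0], [0.937, 0.349, -0.0], [-0.0, -0.0, -1.0]]
force: [-1.1, 3.6, -0.7]
grip_width: 0.6
grasp_force: 2.2
```

{"op": "drive_tool", "data": {"motion": [[-0.013,0,0,0,0,0,0],[-0.013,0,0,0,0,0,0],[-0.013,0,0,0,0,0,0],[-0.013,0,0,0,0,0,0],[-0.013,0,0,0,0,0,0],[-0.013,0,0,0,0,0,0],[-0.012,0,0,0,0,0,0],[-0.012,0,0,0,0,0,0],[-0.012,0,0,0,0,0,0],[-0.012,0,0,0,0,0,0]]}}

```text
t: 35.5
tool_pos: [485.4, 201.1, 285.9]
orientation: [[-0.349, 0.937, 0.0], [0.937, 0.349, -0.0], [-0.0, 0.0, -1.0]]
force: [-2.2, 3.4, 0.1]
grip_width: 0.7
grasp_force: 2.2
```

{"op": "drive_tool", "data": {"motion": [[-0.012,0,-0.013,0,0,0,0],[-0.012,0,-0.013,0,0,0,0],[-0.012,0,-0.013,0,0,0,0],[-0.012,0,-0.013,0,0,0,0],[-0.012,0,-0.013,0,0,0,0],[-0.012,0,-0.013,0,0,0,0],[-0.012,0,0,0,0,0,0],[-0.012,0,0,0,0,0,0],[-0.012,0,0,0,0,0,0],[-0.012,0,0,0,0,0,0]]}}

```text
t: 36.75
tool_pos: [486.7, 197.8, 288.2]
orientation: [[-0.349, 0.937, 0.0], [0.937, 0.349, -0.0], [-0.0, 0.0, -1.0]]
force: [-2.0, 3.7, 0.2]
grip_width: 0.3
grasp_force: 2.2
```

{"op": "drive_tool", "data": {"motion": [[-0.012,0,0,0,0,0,0],[-0.012,0,0,0,0,0,0],[-0.012,0,0,0,0,0,0],[-0.012,0,0,0,0,0,0],[-0.012,0,0,0,0,0,0],[-0.01,0,0,0,0,0,0],[-0.01,0,0,0,0,0,0],[-0.01,0,0,0,0,0,0],[-0.01,0,0,0,0,0,0],[-0.01,0,0,0,0,0,0]]}}

```text
t: 38.0
tool_pos: [487.8, 194.7, 288.2]
orientation: [[-0.349, 0.937, 0.0], [0.937, 0.349, -0.0], [-0.0, 0.0, -1.0]]
force: [-1.4, 4.0, 0.3]
grip_width: 0.4
grasp_force: 2.4
```

{"op": "drive_tool", "data": {"motion": [[-0.011,0,0,0,0,0,0],[-0.011,0,0,0,0,0,0],[-0.011,0,0,0,0,0,0],[-0.011,0,0,0,0,0,0],[-0.011,0,0,0,0,0,0],[-0.01,0,0,0,0,0,0],[-0.01,0,0,0,0,0,0],[-0.01,0,0,0,0,0,0],[-0.01,0,0,0,0,0,0],[-0.01,0,0,0,0,0,0]]}}

```text
t: 39.25
tool_pos: [488.8, 191.8, 288.2]
orientation: [[-0.349, 0.937, -0.0], [0.937, 0.349, 0.0], [0.0, -0.0, -1.0]]
force: [-3.0, 6.6, -0.3]
grip_width: 0.5
grasp_force: 3.2
```

{"op": "drive_tool", "data": {"motion": [[-0.002,0,0,0,0,0,0],[-0.002,0,0,0,0,0,0],[-0.002,0,0,0,0,0,0],[-0.002,0,0,0,0,0,0],[-0.002,0,0,0,0,0,0],[-0.002,0,0,0,0,0,0],[-0.002,0,0,0,0,0,0],[-0.002,0,0,0,0,0,0],[-0.002,0,0,0,0,0,0],[-0.002,0,0,0,0,0,0]]}}

```text
t: 40.5
tool_pos: [489.1, 191.3, 288.2]
orientation: [[-0.349, 0.937, -0.0], [0.937, 0.349, 0.0], [0.0, -0.0, -1.0]]
force: [-3.5, 5.9, -1.1]
grip_width: 0.6
grasp_force: 3.4
```

{"op": "drive_tool", "data": {"motion": [[-0.003,0,0,0,0,0,0],[-0.003,0,0,0,0,0,0],[-0.003,0,0,0,0,0,0],[-0.003,0,0,0,0,0,0],[-0.003,0,0,0,0,0,0],[-0.003,0,0,0,0,0,0],[-0.003,0,0,0,0,0,0],[-0.003,0,0,0,0,0,0],[-0.003,0,0,0,0,0,0],[-0.003,0,0,0,0,0,0]]}}

```text
t: 41.75
tool_pos: [489.4, 190.5, 288.2]
orientation: [[-0.349, 0.937, -0.0], [0.937, 0.349, 0.0], [0.0, -0.0, -1.0]]
force: [-2.9, 6.4, 0.2]
grip_width: 0.4
grasp_force: 3.6
```

{"op": "drive_tool", "data": {"motion": [[-0.003,0,0,0,0,0,0],[-0.003,0,0,0,0,0,0],[-0.003,0,0,0,0,0,0],[-0.003,0,0,0,0,0,0],[-0.003,0,0,0,0,0,0],[-0.003,0,0,0,0,0,0],[-0.003,0,0,0,0,0,0],[-0.003,0,0,0,0,0,0],[-0.003,0,0,0,0,0,0],[-0.003,0,0,0,0,0,0]]}}

```text
t: 43.0
tool_pos: [489.6, 189.7, 288.2]
orientation: [[-0.349, 0.937, -0.0], [0.937, 0.349, 0.0], [0.0, -0.0, -1.0]]
force: [-3.0, 6.9, -0.8]
grip_width: 0.6
grasp_force: 3.9
```

{"op": "drive_tool", "data": {"motion": [[-0.003,0,0,0,0,0,0],[-0.003,0,0,0,0,0,0],[-0.003,0,0,0,0,0,0],[-0.003,0,0,0,0,0,0],[-0.003,0,0,0,0,0,0],[-0.003,0,0,0,0,0,0],[-0.003,0,0,0,0,0,0],[-0.003,0,0,0,0,0,0],[-0.003,0,0,0,0,0,0],[-0.003,0,0,0,0,0,0]]}}

```text
t: 44.25
tool_pos: [489.9, 188.9, 288.2]
orientation: [[-0.349, 0.937, -0.0], [0.937, 0.349, 0.0], [0.0, -0.0, -1.0]]
force: [-3.3, 8.0, -0.8]
grip_width: 0.7
grasp_force: 4.1
```

Left lever is firm at about 8.6 N. Next is the right lever.

{"op": "drive_tool", "data": {"motion": [[0.3,0,0,0,0,0,0],[0,0,-0.9,0,0,0,0],[-0.8,0,-0.1,0,0,0,0],[-1,0,0,0,0,0,0],[-1,0,0,0,0,0,0],[-1,0,0,0,0,0,0],[-1,0,0,0,0,0,0],[-1,0,0,0,0,0,0],[-1,0,0,0,0,0,0],[-0.35,0,0.4,0,0,0,0]]}}

```text
t: 45.5
tool_pos: [562.3, -5.1, 306.4]
orientation: [[-0.348, 0.938, 0.002], [0.938, 0.348, -0.001], [-0.002, 0.002, -1.0]]
force: [0.3, 0.2, 0.5]
grip_width: 0.5
grasp_force: 0.0
```

```bash
python3 -c "
from h import *
dk()"
```

```text
t 45.50 u 0.47 v -154.32 tipz 116.3 | Fu 0.32 Fv 0.11 Fz 0.55
```

{"op": "drive_tool", "data": {"motion": [[0,0,0.7,0,0,0,0],[0,0,0.7,0,0,0,0],[0.05,0,0.27,0,0,0,0],[0.12,0,0,0,0,0,0],[0.12,0,0,0,0,0,0],[0.12,0,0,0,0,0,0],[0.12,0,0,0,0,0,0],[0.11,0,-0.1,0,0,0,0],[0.1,0,-0.12,0,0,0,0],[0.1,0,-0.12,0,0,0,0]]}}

```text
t: 46.75
tool_pos: [553.1, 19.6, 266.9]
orientation: [[-0.349, 0.937, 0.001], [0.937, 0.349, -0.0], [-0.001, 0.001, -1.0]]
force: [2.0, -3.6, -0.5]
grip_width: 0.3
grasp_force: 2.3
```

```bash
python3 -c "
from h import *
dk()"
```

```text
t 46.75 u 0.47 v -127.96 tipz 76.8 | Fu 0.61 Fv -4.11 Fz -0.53
```

{"op": "drive_tool", "data": {"motion": [[0.1,0,-0.08,0,0,0,0],[0.1,0,-0.07,0,0,0,0],[0.1,0,-0.07,0,0,0,0],[0.1,0,-0.06,0,0,0,0],[0.1,0,-0.06,0,0,0,0],[0.1,0,-0.05,0,0,0,0],[0.1,0,-0.05,0,0,0,0],[0.1,0,-0.05,0,0,0,0],[0.09,0,-0.05,0,0,0,0],[0.08,0,-0.04,0,0,0,0]]}}

```text
t: 48.0
tool_pos: [542.9, 47.0, 283.9]
orientation: [[-0.349, 0.937, 0.0], [0.937, 0.349, -0.0], [-0.0, 0.0, -1.0]]
force: [4.4, -4.3, -0.2]
grip_width: 0.4
grasp_force: 2.6
```

{"op": "drive_tool", "data": {"motion": [[0.06,0,-0.02,0,0,0,0],[0.06,0,-0.02,0,0,0,0],[0.06,0,-0.02,0,0,0,0],[0.06,0,-0.02,0,0,0,0],[0.06,0,0,0,0,0,0],[0.06,0,0,0,0,0,0],[0.06,0,0,0,0,0,0],[0.05,0,0,0,0,0,0],[0.05,0,0,0,0,0,0],[0.05,0,0,0,0,0,0]]}}

```text
t: 49.25
tool_pos: [536.9, 63.1, 286.3]
orientation: [[-0.349, 0.937, 0.0], [0.937, 0.349, -0.0], [-0.0, 0.0, -1.0]]
force: [4.5, -2.5, 0.1]
grip_width: 0.3
grasp_force: 2.1
```

{"op": "drive_tool", "data": {"motion": [[0.04,0,0,0,0,0,0],[0.04,0,0,0,0,0,0],[0.04,0,0,0,0,0,0],[0.04,0,0,0,0,0,0],[0.04,0,-0.01,0,0,0,0],[0.04,0,-0.01,0,0,0,0],[0.04,0,-0.01,0,0,0,0],[0.04,0,-0.01,0,0,0,0],[0.03,0,-0.01,0,0,0,0],[0.03,0,-0.01,0,0,0,0]]}}

```text
t: 50.5
tool_pos: [533.0, 73.7, 288.1]
orientation: [[-0.349, 0.937, 0.0], [0.937, 0.349, -0.0], [-0.0, 0.0, -1.0]]
force: [3.8, -3.4, -0.1]
grip_width: 0.3
grasp_force: 2.2
```

{"op": "drive_tool", "data": {"motion": [[0.018,0,0,0,0,0,0],[0.018,0,0,0,0,0,0],[0.018,0,0,0,0,0,0],[0.018,0,0,0,0,0,0],[0.018,0,0,0,0,0,0],[0.018,0,0,0,0,0,0],[0.018,0,0,0,0,0,0],[0.018,0,0,0,0,0,0],[0.018,0,0,0,0,0,0],[0.018,0,0,0,0,0,0]]}}

```text
t: 51.75
tool_pos: [531.0, 78.8, 288.0]
orientation: [[-0.349, 0.937, 0.0], [0.937, 0.349, -0.0], [-0.0, 0.0, -1.0]]
force: [3.9, -2.9, -0.1]
grip_width: 0.4
grasp_force: 2.1
```

{"op": "drive_tool", "data": {"motion": [[0.014,0,0,0,0,0,0],[0.014,0,0,0,0,0,0],[0.014,0,0,0,0,0,0],[0.014,0,0,0,0,0,0],[0.014,0,0,0,0,0,0],[0.014,0,0,0,0,0,0],[0.013,0,0,0,0,0,0],[0.012,0,0,0,0,0,0],[0.012,0,0,0,0,0,0],[0.012,0,0,0,0,0,0]]}}

```text
t: 53.0
tool_pos: [529.7, 82.4, 288.1]
orientation: [[-0.349, 0.937, 0.001], [0.937, 0.349, -0.0], [-0.0, 0.0, -1.0]]
force: [5.0, -5.3, -0.7]
grip_width: 0.7
grasp_force: 2.8
```

{"op": "drive_tool", "data": {"motion": [[0.005,0,0,0,0,0,0],[0.005,0,0,0,0,0,0],[0.005,0,0,0,0,0,0],[0.005,0,0,0,0,0,0],[0.005,0,0,0,0,0,0],[0.005,0,0,0,0,0,0],[0.005,0,0,0,0,0,0],[0.005,0,0,0,0,0,0],[0.005,0,0,0,0,0,0],[0.005,0,0,0,0,0,0]]}}

```text
t: 54.25
tool_pos: [529.2, 83.7, 288.1]
orientation: [[-0.349, 0.937, 0.001], [0.937, 0.349, -0.0], [-0.001, 0.0, -1.0]]
force: [4.8, -5.2, 0.1]
grip_width: 0.3
grasp_force: 3.2
```

{"op": "drive_tool", "data": {"motion": [[0.005,0,0,0,0,0,0],[0.005,0,0,0,0,0,0],[0.005,0,0,0,0,0,0],[0.005,0,0,0,0,0,0],[0.005,0,0,0,0,0,0],[0.005,0,0,0,0,0,0],[0.005,0,0,0,0,0,0],[0.005,0,0,0,0,0,0],[0.005,0,0,0,0,0,0],[0.005,0,0,0,0,0,0]]}}

```text
t: 55.5
tool_pos: [528.7, 85.0, 288.1]
orientation: [[-0.349, 0.937, 0.001], [0.937, 0.349, -0.001], [-0.001, 0.0, -1.0]]
force: [4.9, -6.1, -0.4]
grip_width: 0.4
grasp_force: 3.6
```

{"op": "drive_tool", "data": {"motion": [[0.004,0,0,0,0,0,0],[0.004,0,0,0,0,0,0],[0.004,0,0,0,0,0,0],[0.004,0,0,0,0,0,0],[0.004,0,0,0,0,0,0],[0.004,0,0,0,0,0,0],[0.004,0,0,0,0,0,0],[0.004,0,0,0,0,0,0],[0.004,0,0,0,0,0,0],[0.004,0,0,0,0,0,0]]}}

```text
t: 56.75
tool_pos: [528.4, 86.1, 288.1]
orientation: [[-0.349, 0.937, 0.001], [0.937, 0.349, -0.001], [-0.001, 0.001, -1.0]]
force: [5.3, -6.3, -1.2]
grip_width: 0.6
grasp_force: 4.0
```

{"op": "drive_tool", "data": {"motion": [[0.003,0,0,0,0,0,0],[0.003,0,0,0,0,0,0],[0.003,0,0,0,0,0,0],[0.003,0,0,0,0,0,0],[0.003,0,0,0,0,0,0],[0.003,0,0,0,0,0,0],[0.003,0,0,0,0,0,0],[0.003,0,0,0,0,0,0],[0.003,0,0,0,0,0,0],[0.003,0,0,0,0,0,0]]}}

```text
t: 58.0
tool_pos: [528.1, 86.9, 288.1]
orientation: [[-0.349, 0.937, 0.001], [0.937, 0.349, -0.001], [-0.001, 0.001, -1.0]]
force: [5.3, -7.4, -0.1]
grip_width: 0.9
grasp_force: 4.4
```

Right lever is firm at 8.8 N. There is time to recheck the left one, which may have loosened as the right end went down.

{"op": "drive_tool", "data": {"motion": [[-0.3,0,0,0,0,0,0],[0,0,-1,0,0,0,0],[0.6,0,0,0,0,0,0],[1,0,0,0,0,0,0],[1,0,0,0,0,0,0],[1,0,0,0,0,0,0],[0.7,0,0,0,0,0,0],[0,0,0.3,0,0,0,0],[0,0,0.5,0,0,0,0],[0,0,0.2,0,0,0,0]]}}

```text
t: 59.25
tool_pos: [485.9, 199.1, 286.3]
orientation: [[-0.348, 0.937, -0.002], [0.937, 0.348, -0.001], [0.0, -0.002, -1.0]]
force: [0.1, -0.3, -0.4]
grip_width: 0.3
grasp_force: 0.0
```

```bash
python3 -c "
from h import *
dk()"
```

```text
t 59.25 u -0.01 v 63.70 tipz 96.2 | Fu -0.02 Fv -0.32 Fz -0.41
```

{"op": "drive_tool", "data": {"motion": [[0,0,-0.06,0,0,0,0],[-0.1,0,0,0,0,0,0],[-0.1,0,0,0,0,0,0],[-0.07,0,0,0,0,0,0],[-0.02,0,0,0,0,0,0],[-0.02,0,0,0,0,0,0],[-0.02,0,0,0,0,0,0],[-0.015,0,0,0,0,0,0],[-0.01,0,0,0,0,0,0],[-0.01,0,0,0,0,0,0]]}}

```text
t: 60.5
tool_pos: [489.5, 189.9, 289.8]
orientation: [[-0.349, 0.937, -0.0], [0.937, 0.349, 0.001], [0.001, 0.0, -1.0]]
force: [-1.1, 7.0, 0.3]
grip_width: 0.7
grasp_force: 4.1
```

```bash
python3 -c "
from h import *
dk()"
```

```text
t 60.50 u 0.23 v 53.84 tipz 99.7 | Fu 1.44 Fv 6.94 Fz 0.26
```

{"op": "drive_tool", "data": {"motion": [[-0.003,0,0,0,0,0,0],[-0.003,0,0,0,0,0,0],[-0.003,0,0,0,0,0,0],[-0.003,0,0,0,0,0,0],[-0.003,0,0,0,0,0,0],[-0.003,0,0,0,0,0,0],[-0.003,0,0,0,0,0,0],[-0.003,0,0,0,0,0,0],[-0.003,0,0,0,0,0,0],[-0.003,0,0,0,0,0,0]]}}

```text
t: 61.75
tool_pos: [489.8, 189.2, 289.8]
orientation: [[-0.349, 0.937, -0.0], [0.937, 0.349, 0.001], [0.001, 0.0, -1.0]]
force: [-1.6, 8.9, -0.1]
grip_width: 0.6
grasp_force: 4.5
```

{"op": "drive_tool", "data": {"motion": [[0.2,0,0,0,0,0,0],[0.4,0,0,0,0,0,0],[0,0,-0.6,0,0,0,0],[0,0,-1,0,0,0,0],[0,0,-0.6,0,0,0,0],[0,0,0,0,0,0,0],[0,0,0,0,0,0,0],[0,0,0,0,0,0,0],[0,0,0,0,0,0,0],[0,0,0,0,0,0,0]]}}

```text
t: 63.0
tool_pos: [483.8, 205.4, 355.4]
orientation: [[-0.349, 0.937, -0.001], [0.937, 0.349, -0.0], [-0.0, -0.001, -1.0]]
force: [0.1, 1.0, 0.5]
grip_width: 0.5
grasp_force: 0.0
```

```bash
python3 - <<'E'
from h import *
p=viewer.get_image("top");g=regions_of("module",p)
c=cloud(p,g[0]["pixels"]);print(g[0]["score"],np.percentile(c[:,2],[50,95,99]))
dk();print(r.hand_in())
E
```

```text
0.96 [76.378 80.326 81.156]
t 63.10 u 0.28 v 70.33 tipz 165.5 | Fu 0.60 Fv 0.11 Fz -0.76
the job is handed in; nothing more can be done
None
```

The module stands in the dock with both levers pressed firm (last pushes 8.9 N left, 8.8 N right), and I handed the job in at about 63 s; no verdict came back, so the final clamp force is inferred from those pushes, not confirmed.

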